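# Close and lock the soap stamping mould

## Task

Draw the upper half of the soap mould out from under the curing rack by its tongue, set it down flat on the open table and let go, then take it again by its orange knob. Lower it gently and level over the two guide pins of the lower half until it sits fully home, then turn the knob clockwise until its ratchet slips, and let go. Leave the other things on the table and the rack where they are.

Things in the scene. Friction and masses are not known exactly. Their poses are not given: they have to be found in the camera images.
- upper_center (a point): Upper mould half, loose, 0.6 kg: aluminium plate 150 (x) x 96 (y) x 16 mm. Point: centre of the plate, mid-thickness; x points to the tongue, z up. It rests on two white plugs 11 mm deep (32 x 56, at x = +-31), so this point is 19 mm above the table. Two 14 mm through holes with brass rims at x = +-62, y = 0. At the start it lies under the rack, tongue and 25 mm of plate sticking out in front.
- tongue (a point): Centre of the upper half's pull tongue, at x = +105 mm from upper_center, axes as there: a flat bar 30 mm wide (y), 16 mm thick, level with the plate, from the plate's edge (x = +75) to x = +125 mm. Its lower side is 11 mm above the table when the plate rests there.
- knob_grip (a point): Centre of the orange bar of the ratchet knob, on the plate's central axis, 36 mm above upper_center (55 mm above the table at the start). Bar 62 mm long (x of this point), 18 wide (y), 30 high, its top 51 mm above upper_center; round black hub, 34 mm diameter, below it. With lock and ratchet at 0 its x lies along the plate's +y. Tightens clockwise seen from above. The plate may be carried by it.
- lock (a joint): Quarter-turn lock screw under the knob, rad: 0 open, 1.1 locked (hard stop); starts at 0.05 to 0.3. The knob turns it clockwise seen from above with about 0.05 N m; it stays where it is left. It also turns when the plate is off the lower half.
- ratchet (a joint): Slip of the ratchet between knob and lock screw, rad, clockwise: 0 at the start, never below. It slips at about 0.2 N m: the knob first turns the lock screw to its stop (lock = 1.1), then slips on and this value grows. Whole turn of the knob from open = lock + ratchet.
- lower_face (a point): Lower mould half, fixed: aluminium block 150 (x) x 100 x 40 mm on a 230 x 150 x 12 board. Point: centre of its top face, 52 mm above the table, x along the block. Two steel guide pins upright at x = +-62, y = 0: 12 mm diameter, 33 mm high, the top 10 mm tapered to 6 mm. Pockets take the plugs with 3 mm play all round. When home, upper_center is 8 mm above this point. Fits either way round.
- rack_front (a point): Curing rack, fixed: slatted beech rack 160 (x, deep) x 240 (y, wide) x 100 mm high on four corner legs, 86 mm clear underneath. Point: middle of its front edge, at table height; the rack reaches from here to x = +160 mm, y = +-120 mm. Its open front faces -x: the upper half is drawn out that way.
- tin_a: Bystander: black tin, 74 mm diameter, 105 mm high, standing (origin under its middle).
- tin_b: Bystander: black tin with a pale label, 74 mm diameter, 105 mm high, standing (origin under its middle).
- oil: Bystander: amber oil bottle, 58 mm diameter, 170 mm high, standing (origin under its middle).
- tin_lid: Bystander: upturned metal tin lid, 80 mm diameter, 12 mm high (origin under its middle).
- scale: Bystander: flat pocket scale 120 x 78 x 21 mm (origin under its middle).
- soap_0: Bystander: soap bar 85 x 55 x 26 mm lying on the rack (origin under its middle).
- soap_1: Bystander: soap bar 85 x 55 x 26 mm lying on the rack (origin under its middle).

How it is judged:
On the way, in this order (a step that is already met when the one before it is completed fails the run):
1. upper half drawn clear of the rack, set down flat on the table and let go (x of upper_center in the frame of rack_front below -0.045 m and height (world z) of upper_center below 0.024 m and angle between upper_center's own z axis and vertical below 0.05 rad and linear speed of upper_die below 0.02 m/s and contact force between the fingers and upper_die below 0.1 N), for 0.2 s.
2. upper half fully home on the guide pins, not yet locked (horizontal distance between upper_center and lower_face below 0.003 m and z of upper_center in the frame of lower_face below 0.01 m and angle between upper_center's own z axis and vertical below 0.03 rad and angle between the x axis of upper_center and the x axis of lower_face, either way round below 0.06 rad and value of joint ratchet below 0.08 rad), for 0.2 s.
3. knob turned clockwise to the stop until the ratchet slips (horizontal distance between upper_center and lower_face below 0.003 m and z of upper_center in the frame of lower_face below 0.01 m and angle between upper_center's own z axis and vertical below 0.03 rad and angle between the x axis of upper_center and the x axis of lower_face, either way round below 0.06 rad and value of joint lock above 1.04 rad and value of joint ratchet above 0.1 rad), for 0.1 s.
At the end, for the whole second after the job is handed in: The upper half sits on the lower half: centred within 3 mm, lengthwise axes parallel within 0.06 rad (either way round), level within 0.03 rad, its plate at most 2 mm above the lower face; lock at its stop (over 1.0 rad) and the ratchet slipped by more than 0.1 rad; at rest (horizontal distance between upper_center and lower_face below 0.003 m and z of upper_center in the frame of lower_face below 0.01 m and angle between upper_center's own z axis and vertical below 0.03 rad and angle between the x axis of upper_center and the x axis of lower_face, either way round below 0.06 rad and value of joint lock above 1 rad and value of joint ratchet above 0.1 rad and linear speed of upper_die below 0.02 m/s); the robot touches nothing.
It fails at once if upper half tipped more than 7 degrees (0.12 rad) while on or just above the guide pins (horizontal distance between upper_center and lower_face below 0.03 m and z of upper_center in the frame of lower_face below 0.042 m and angle between upper_center's own z axis and vertical above 0.12 rad).
It fails at once if upper half dropped or rammed (faster than 0.3 m/s) while on or just above the guide pins (horizontal distance between upper_center and lower_face below 0.03 m and z of upper_center in the frame of lower_face below 0.042 m and linear speed of upper_die above 0.3 m/s).
It fails at once if a bystander moved by more than 30 mm or knocked over (distance of any of tin_a, tin_b, oil, tin_lid, scale, soap_0, soap_1 from where it was at the start of the episode above 0.03 m or angle between any of tin_a, tin_b, oil, tin_lid, scale, soap_0, soap_1's own z axis and vertical above 0.4 rad).
It also fails if it takes over 58 s, if anything falls off the work surface, if the arm or the gripper's body presses on something with over 40 N, if the wrist force passes 120 N, or if a joint passes its speed limit or range.

## Robot

A 7-joint arm with a two-finger parallel gripper is mounted at the origin on the work surface. World frame = base frame: x ahead of the robot, y to its left, z up, the work surface at z = 0. Lengths are in m, angles in rad, forces in N, time in s.
With the tool pointing down it reaches from about 0.425 to 1.025 m from the base axis. Payload 3.6 kg.
Tool frame: the origin (TCP) lies midway between the tips of the shut fingers; the grasp point (between the pads) lies 19 mm behind it; z points along the fingers, x is the direction in which the jaws open and shut, and the axes are right-handed (so a half turn about z gives the same grasp; the last joint's range is limited). The gripper opens to 85 mm and grips with 20 to 120 N. Pads are 22 mm wide; open, the fingers measure 114 mm over their backs; the gripper's body (76 mm by 85 mm) begins 54 mm behind the grasp point. The pads swing forward as they close: fully open they stand 13 mm farther back than shut.
Start: joints at [1.228, 0.591, 0.048, 1.609, -0.033, 0.943, -0.034], TCP at [0.179, -0.703, 0.231] pointing down, gripper open.
Joint ranges: [-2.69, 2.69], [-0.47, 2.24], [-1.27, 1.36], [0.19, 2.51], [-1.53, 4.68], [0.08, 2.07], [-3.09, 3.09]. Speed limits (rad/s): [2.57, 2.57, 3.14, 3.14, 3.14, 3.14, 3.14].

## Interface

Orientations are given as a unit quaternion [w, x, y, z].
In Python, from station import status, snapshot, camera_params, close_job gives the robot as it stands. The module is installed in compiled form; this text tells all that it offers.
- The arm moves only by the shell command python3 -m inch 'ROWS' [OPENING] [FORCE]. ROWS is JSON, a list of rows, each an object of numbers: "dx", "dy", "dz": the shift along the tool's x, y, z in units of 40 mm (1.0 is 40 mm); "wx", "wy", "wz": the turn, a rotation vector about the tool's x, y, z in units of 8 degrees (1.0 is 8 degrees). A call has 1 to 12 rows; each row shifts and turns the commanded pose from where the row before left it, along the tool's axes as they then stand; what a row does not reach is not made up. A row lasts 1/10 s, in which the tool goes at most 50 mm and 8.59 degrees, less where a joint would pass 70% of its speed; a pose out of reach is approached as far as the arm can. A call is refused whole if a number of a shift passes 1 or a number of a turn 1, either way. A call with a gripper value outside its range is refused whole. OPENING is the opening in per cent of the stroke, from 0 (shut) to 100 (fully open), set as the call begins (- or left out, the last holds). The fingers move at their own pace and stop on an object; FORCE is the grip in N (left out, the last holds). Time passes only in rows, so rows that do not move let the fingers close. It gives the time, the measured TCP pose, the force and the opening at its end, in the units of the state.
- status.state(): the state, without advancing time (a new reading comes with each control period).
- snapshot(name): name is "side" or "top"; returns the picture (480x640x3 uint8, red, green, blue); there is no depth.
- camera_params(name): a dict with "intrinsics" (3x3 intrinsics, pixels), "k1" (the pictures are not rectified: a ray, as slopes to the right and down, at radius r is drawn at 1 + k1 r^2 times it, then the intrinsics apply), "rvec" (rotation vector, rad) and "tvec" (3), from world to camera coordinates, as OpenCV has them. Camera axes: x right, y down, z forward; pixel columns grow to the right and rows downward; lengths in m; the calibration is good to about 2 mm. A picture is of the moment at which its call begins. camera_params takes no time and is no camera call.
- close_job(): hands the job in, once; it reports no verdict.
The state is a dict: "time": time; "q": joint angles; "joint_vel": joint speeds; "joint_efforts": joint torques, N m; "position": TCP position; "orientation": TCP orientation; "ft_force": force on the tool from outside, world axes, zero at the start; "moment": the same for the moment, N m; "opening": finger opening in m.
Only numpy, scipy, OpenCV 4.12 (cv2) and the standard library are available. Lean on these libraries where they do the work, as an engineer would, in place of code of your own. Each camera call takes 0.05 s, during which the arm holds its last target.

## Working session

There is one attempt and no reset: what is moved stays moved. The work goes in short steps, Python scripts to look and compute and a shell command to move; the robot and the scene stay as the last step left them, time stands still between calls to the robot, and variables do not carry over. Pictures are saved under pics/ and viewed, and the job is handed in when it is done.

```bash
mkdir -p pics; ls; python3 - <<'E'
from station import status, snapshot, camera_params
import cv2
print(status.state())
for n in ("side","top"):
    cv2.imwrite(f"pics/{n}0.png", cv2.cvtColor(snapshot(n),cv2.COLOR_RGB2BGR)); print(camera_params(n))
E
```

```text
pics
{'time': 0.0, 'q': array([ 1.22846219,  0.59211346,  0.04830901,  1.60984612, -0.03331316,
        0.9426957 , -0.03370252]), 'joint_vel': array([-0.00179452,  0.00011233, -0.00024497, -0.00133093,  0.0002118 ,
       -0.00040682, -0.00125747]), 'joint_efforts': array([ 3.60293980e-04, -5.48693347e+01,  1.54635809e+00, -1.98127252e+01,
        9.28492052e-03,  8.78736551e-03, -1.07256838e-05]), 'position': array([ 0.17834594, -0.70185757,  0.23013636]), 'orientation': array([-6.43861330e-04,  7.89408863e-01, -6.13866739e-01, -9.27057164e-04]), 'ft_force': array([-0.15360195, -0.34746175, -0.1408603 ]), 'moment': array([ 0.03698974, -0.00068419,  0.01661138]), 'opening': 0.08540603938445905}
{'intrinsics': array([[616.09411184,   0.        , 324.65158544],
       [  0.        , 616.09411184, 239.24925728],
       [  0.        ,   0.        ,   1.        ]]), 'k1': -0.04356284904738776, 'rvec': array([ 0.23212566, -2.83519792,  1.18366134]), 'tvec': array([0.60366467, 0.09336159, 1.3299918 ])}
{'intrinsics': array([[546.8780281 ,   0.        , 319.34182134],
       [  0.        , 546.8780281 , 242.44599514],
       [  0.        ,   0.        ,   1.        ]]), 'k1': -0.13898997598685975, 'rvec': array([ 2.11971711, -2.1675139 ,  0.10818409]), 'tvec': array([0.09774841, 0.61659698, 1.19123318])}
```

View pics/side0.png

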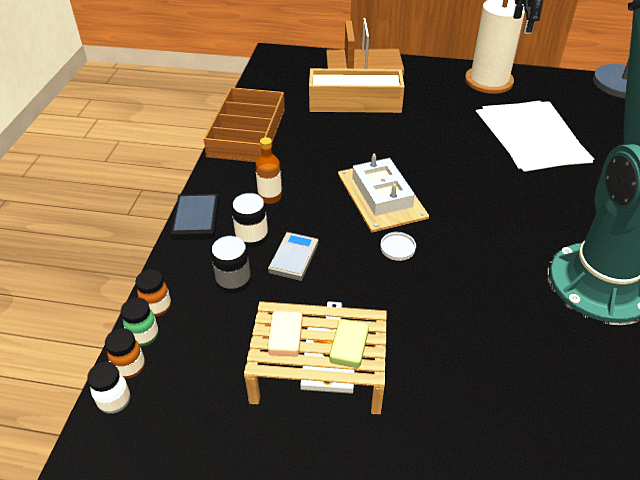

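View pics/top0.png

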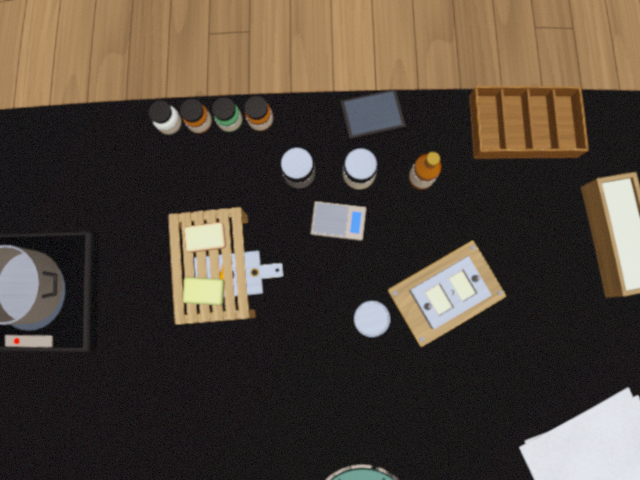

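```bash
cat > h.py <<'E'
import numpy as np, cv2
from station import status, snapshot, camera_params
from scipy.spatial.transform import Rotation as R
def cam(n):
    p=camera_params(n); return p["intrinsics"],np.array([p["k1"],0,0,0,0.]),p["rvec"],p["tvec"]
def unproj(n,uv,z):
    K,D,rv,tv=cam(n); M=cv2.Rodrigues(rv)[0]
    uv=np.array(uv,float).reshape(-1,1,2)
    r=cv2.undistortPoints(uv,K,D).reshape(-1,2); r=np.c_[r,np.ones(len(r))]
    d=r@M; c=-M.T@tv; z=np.broadcast_to(z,len(d))
    return c+d*((z-c[2])/d[:,2])[:,None]
def proj(n,P):
    K,D,rv,tv=cam(n); return cv2.projectPoints(np.array(P,float).reshape(-1,1,3),rv,tv,K,D)[0].reshape(-1,2)
def shot(n,f):
    im=cv2.cvtColor(snapshot(n),cv2.COLOR_RGB2BGR); cv2.imwrite(f"pics/{f}.png",im); return im
def crop(f,x,y,w,h,k,out):
    im=cv2.imread(f"pics/{f}.png")[y:y+h,x:x+w]; cv2.imwrite(f"pics/{out}.png",cv2.resize(im,None,fx=k,fy=k,interpolation=cv2.INTER_CUBIC))
E
python3 -c "
from h import *
crop('top0',160,190,140,140,4,'t_up'); crop('top0',370,230,150,130,5,'t_low'); crop('side0',235,285,170,130,4,'s_up'); crop('side0',320,140,120,120,5,'s_low')"
```

```text
(no output)
```

View pics/t_up.png

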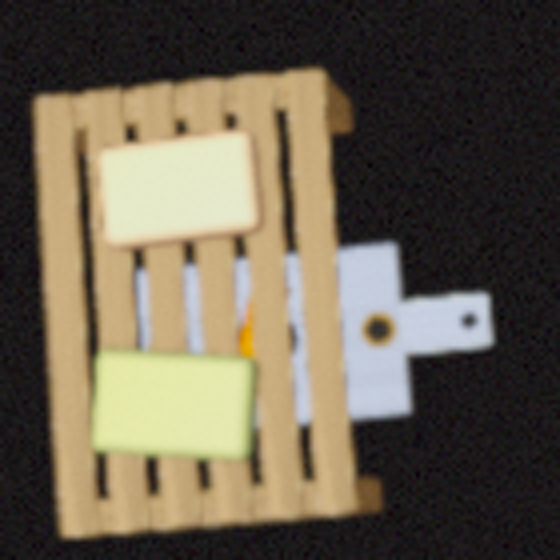

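View pics/t_low.png

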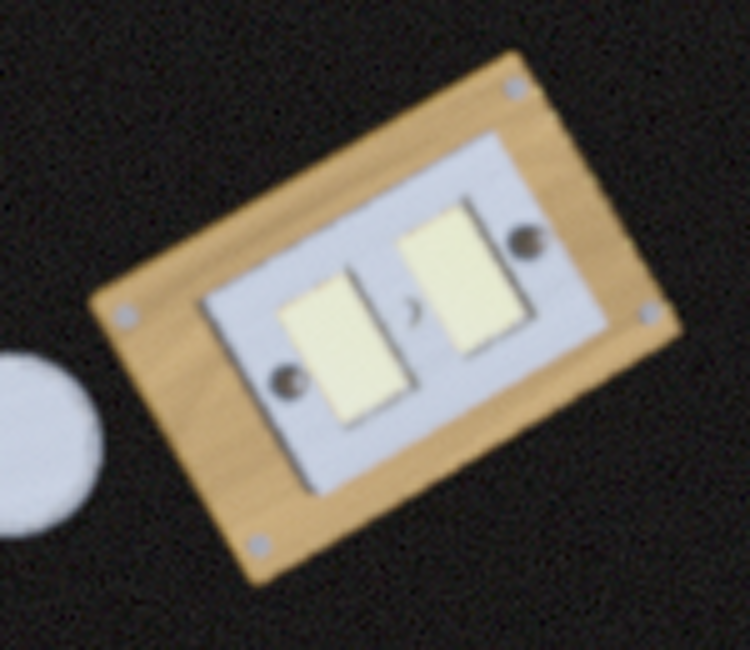

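View pics/s_up.png

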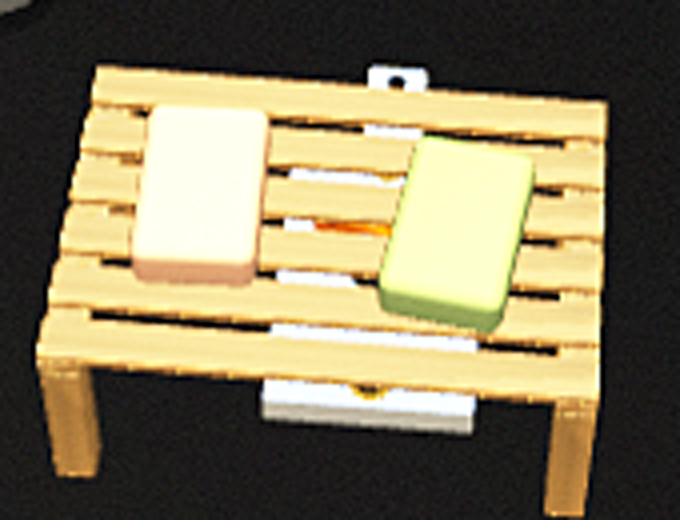

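View pics/s_low.png

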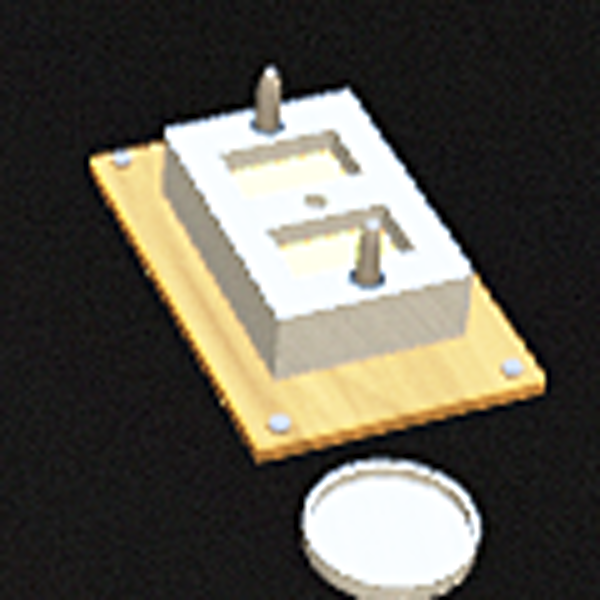

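```bash
python3 - <<'E'
from h import *
np.set_printoptions(precision=4,suppress=True)
def c(p,o,k): return (np.array(p,float)+.5)/k-.5+np.array(o)
u=unproj('top',c([[397,243],[411,411],[379,329],[490,292],[494,345],[470,321]],(160,190),4),.027); print(u)
print('side',unproj('side',c([[368,78],[428,82],[396,82]],(235,285),4),.027))
l=unproj('top',c([[205,298],[497,130],[608,325],[318,495]],(370,230),5),.052);print(l,l.mean(0))
print([np.linalg.norm(l[i]-l[i-1]) for i in range(4)])
ls=unproj('side',c([[165,127],[348,90],[470,276],[275,318]],(320,140),5),.052);print(ls,ls.mean(0))
print([np.linalg.norm(ls[i]-ls[i-1]) for i in range(4)])
print('pinbase side',unproj('side',c([[267,128],[367,282]],(320,140),5),.052))
print('pintips side',unproj('side',c([[270,68],[372,222]],(320,140),5),.085))
print('pintips top',unproj('top',c([[538,242],[295,382]],(370,230),5),.085))
print('rack',unproj('top',c([[325,68],[357,510]],(160,190),4),.1))
b={'tinA':(298,160,.105),'tinB':(361,160,.105),'oil':(433,158,.17),'lid':(372,319,.012),'scale':(338,221,.021)}
for k,v in b.items(): print(k,unproj('top',[v[:2]],v[2]))
E
```

```text
[[0.6054 0.2228 0.027 ]
 [0.5096 0.2156 0.027 ]
 [0.5564 0.2334 0.027 ]
 [0.5762 0.1698 0.027 ]
 [0.546  0.1679 0.027 ]
 [0.5599 0.1814 0.027 ]]
side [[0.5784 0.1792 0.027 ]
 [0.5479 0.1768 0.027 ]
 [0.5639 0.1794 0.027 ]]
[[ 0.5083 -0.1156  0.052 ]
 [ 0.5795 -0.2496  0.052 ]
 [ 0.4913 -0.2953  0.052 ]
 [ 0.4205 -0.1624  0.052 ]] [ 0.4999 -0.2057  0.052 ]
[np.float64(0.09943408420528203), np.float64(0.15174561252700217), np.float64(0.09931622852405665), np.float64(0.15060473277693717)]
[[ 0.5824 -0.2515  0.052 ]
 [ 0.4949 -0.297   0.052 ]
 [ 0.4252 -0.1621  0.052 ]
 [ 0.5132 -0.117   0.052 ]] [ 0.5039 -0.2069  0.052 ]
[np.float64(0.15130458465496094), np.float64(0.0986312457155438), np.float64(0.15181528735434266), np.float64(0.09885851090811862)]
pinbase side [[ 0.5321 -0.2591  0.052 ]
 [ 0.473  -0.1497  0.052 ]]
pintips side [[ 0.533  -0.2645  0.085 ]
 [ 0.4737 -0.154   0.085 ]]
pintips top [[ 0.5273 -0.2568  0.085 ]
 [ 0.4701 -0.1484  0.085 ]]
rack [[0.6937 0.2517 0.1   ]
 [0.4548 0.2354 0.1   ]]
tinA [[0.793  0.1253 0.105 ]]
tinB [[ 0.7892 -0.0121  0.105 ]]
oil [[ 0.7719 -0.1571  0.17  ]]
lid [[ 0.4445 -0.0311  0.012 ]]
scale [[0.6697 0.0406 0.021 ]]
```

```bash
cat >> h.py <<'E'
def plan(x=None,y=None,z=None,head=None,maxs=0.8,s=None):
    """target TCP pose -> total shift in tool units, and turn in units about tool axes to get level at heading of tool x (deg)"""
    s=s or status.state(); q=s['orientation']; M=R.from_quat([q[1],q[2],q[3],q[0]])
    p=s['position']; t=np.array([p[i] if v is None else v for i,v in enumerate((x,y,z))])
    d=M.inv().apply(t-p)/.04; xa=M.as_matrix()[:,0]; h=np.degrees(np.arctan2(xa[1],xa[0]))
    out=f"t {s['time']:.2f} pos {np.round(p,4)} head {h:.1f} tilt {np.degrees(np.arccos(-M.as_matrix()[2,2])):.2f} open {s['opening']:.4f} f {np.round(s['ft_force'],1)} m {np.round(s['moment'],2)}\n shift units {np.round(d,2)} rows>= {np.ceil(np.linalg.norm(d)/1.1)}"
    hh=h if head is None else head
    c,sn=np.cos(np.radians(hh)),np.sin(np.radians(hh))
    T=R.from_matrix(np.array([[c,sn,0],[sn,-c,0],[0,0,-1]]))
    out+=f" turn units {np.round((M.inv()*T).as_rotvec(degrees=True)/8,2)}"
    print(out)
E
python3 -c "
from h import *
plan(.5,-.35,.23)"
```

```text
t 0.10 pos [ 0.1784 -0.702   0.2302] head -75.7 tilt 0.11 open 0.0859 f [0.4 0.4 0.2] m [0.02 0.01 0.05]
 shift units [-6.55 -9.96  0.02] rows>= 11.0 turn units [0.   0.01 0.  ]
```

```bash
python3 -m inch '[{"dx":-0.55,"dy":-0.83},{"dx":-0.55,"dy":-0.83},{"dx":-0.55,"dy":-0.83},{"dx":-0.55,"dy":-0.83},{"dx":-0.55,"dy":-0.83},{"dx":-0.55,"dy":-0.83},{"dx":-0.55,"dy":-0.83},{"dx":-0.55,"dy":-0.83},{"dx":-0.55,"dy":-0.83},{"dx":-0.55,"dy":-0.83},{"dx":-0.55,"dy":-0.83},{"dx":-0.55,"dy":-0.83}]' 60 40; python3 -c "
from h import *
plan(.562,.177,.20)"
```

```text
t 0.10 pos [ 0.1784 -0.702   0.2302] head -75.7 tilt 0.11 open 0.0859 f [0.4 0.4 0.2] m [0.02 0.01 0.05]
 shift units [-18.93 -14.71   0.79] rows>= 22.0 turn units [0.   0.01 0.  ]invalid input
```

```bash
python3 -m inch '[{"dx":-0.55,"dy":-0.83}]' 60 ; echo; python3 -m inch --help
```

```text
invalid input
invalid input: not JSON, or not a number
```

```bash
python3 -m inch '[{"dx":-0.55,"dy":-0.83,"dz":0,"wx":0,"wy":0,"wz":0}]' 60 ; echo; 
```

```text
time: 0.2
position: [0.1984, -0.677, 0.2307]
orientation: [0.003, 0.786, -0.618, -0.001]
ft_force: [-0.3, 0.1, 0.7]
opening: 0.0735
```

```bash
python3 -m inch '[{"dx":-0.55,"dy":-0.83,"dz":0,"wx":0,"wy":0,"wz":0},{"dx":-0.55,"dy":-0.83,"dz":0,"wx":0,"wy":0,"wz":0},{"dx":-0.55,"dy":-0.83,"dz":0,"wx":0,"wy":0,"wz":0},{"dx":-0.55,"dy":-0.83,"dz":0,"wx":0,"wy":0,"wz":0},{"dx":-0.55,"dy":-0.83,"dz":0,"wx":0,"wy":0,"wz":0},{"dx":-0.55,"dy":-0.83,"dz":0,"wx":0,"wy":0,"wz":0},{"dx":-0.55,"dy":-0.83,"dz":0,"wx":0,"wy":0,"wz":0},{"dx":-0.55,"dy":-0.83,"dz":0,"wx":0,"wy":0,"wz":0},{"dx":-0.55,"dy":-0.83,"dz":0,"wx":0,"wy":0,"wz":0},{"dx":-0.55,"dy":-0.83,"dz":0,"wx":0,"wy":0,"wz":0},{"dx":-0.55,"dy":-0.83,"dz":0,"wx":0,"wy":0,"wz":0}]' 60 40; python3 -c "
from h import *
plan(.562,.177,.20)"
```

```text
time: 1.3
position: [0.5003, -0.3472, 0.2309]
orientation: [0.0, 0.789, -0.614, -0.0]
ft_force: [0.8, -0.2, -0.1]
opening: 0.0514
t 1.30 pos [ 0.5003 -0.3472  0.2309] head -75.7 tilt 0.04 open 0.0514 f [ 0.8 -0.2 -0.1] m [-0.04 -0.01  0.03]
 shift units [-12.32  -4.72   0.78] rows>= 13.0 turn units [0. 0. 0.]
```

```bash
python3 -m inch '[{"dx":-1,"dy":-0.39,"dz":0,"wx":0,"wy":0,"wz":0},{"dx":-1,"dy":-0.39,"dz":0,"wx":0,"wy":0,"wz":0},{"dx":-1,"dy":-0.39,"dz":0,"wx":0,"wy":0,"wz":0},{"dx":-1,"dy":-0.39,"dz":0,"wx":0,"wy":0,"wz":0},{"dx":-1,"dy":-0.39,"dz":0,"wx":0,"wy":0,"wz":0},{"dx":-1,"dy":-0.39,"dz":0,"wx":0,"wy":0,"wz":0},{"dx":-1,"dy":-0.39,"dz":0,"wx":0,"wy":0,"wz":0},{"dx":-1,"dy":-0.39,"dz":0,"wx":0,"wy":0,"wz":0},{"dx":-1,"dy":-0.39,"dz":0,"wx":0,"wy":0,"wz":0},{"dx":-1,"dy":-0.39,"dz":0,"wx":0,"wy":0,"wz":0},{"dx":-1,"dy":-0.39,"dz":0,"wx":0,"wy":0,"wz":0},{"dx":0,"dy":0,"dz":0,"wx":0,"wy":0,"wz":-1}]'; python3 -m inch '[{"dx":0,"dy":0,"dz":0,"wx":0,"wy":0,"wz":-1},{"dx":0,"dy":0,"dz":0,"wx":0,"wy":0,"wz":-1},{"dx":0,"dy":0,"dz":0,"wx":0,"wy":0,"wz":-1},{"dx":0,"dy":0,"dz":0,"wx":0,"wy":0,"wz":-1},{"dx":0,"dy":0,"dz":0,"wx":0,"wy":0,"wz":-1},{"dx":0,"dy":0,"dz":0,"wx":0,"wy":0,"wz":-1},{"dx":0,"dy":0,"dz":0,"wx":0,"wy":0,"wz":-1},{"dx":0,"dy":0,"dz":0,"wx":0,"wy":0,"wz":-1},{"dx":0,"dy":0,"dz":0,"wx":0,"wy":0,"wz":-1},{"dx":0,"dy":0,"dz":0,"wx":0,"wy":0,"wz":0}]'; python3 -c "
from h import *
plan(.562,.178,.10,4.1)"
```

```text
time: 2.5
position: [0.5575, 0.1296, 0.2314]
orientation: [-0.002, 0.834, -0.551, -0.001]
ft_force: [0.3, 0.9, -0.2]
opening: 0.0512
time: 3.5
position: [0.5573, 0.1197, 0.2308]
orientation: [-0.0, 0.999, 0.037, -0.001]
ft_force: [-0.2, -0.1, 0.8]
opening: 0.0512
t 3.50 pos [0.5573 0.1197 0.2308] head 4.2 tilt 0.06 open 0.0512 f [-0.2 -0.1  0.8] m [ 0.01 -0.02  0.01]
 shift units [ 0.23 -1.45  3.27] rows>= 4.0 turn units [-0.    0.01  0.02]
```

```bash
python3 -m inch '[{"dx":0.08,"dy":-0.48,"dz":0.8,"wx":0,"wy":0,"wz":0},{"dx":0.08,"dy":-0.48,"dz":0.8,"wx":0,"wy":0,"wz":0},{"dx":0.08,"dy":-0.48,"dz":0.8,"wx":0,"wy":0,"wz":0},{"dx":0,"dy":0,"dz":0.8,"wx":0,"wy":0,"wz":0},{"dx":0,"dy":0,"dz":0.4,"wx":0,"wy":0,"wz":0},{"dx":0,"dy":0,"dz":0.2,"wx":0,"wy":0,"wz":0},{"dx":0,"dy":0,"dz":0,"wx":0,"wy":0,"wz":0}]'; python3 -c "
from h import *
plan(.562,.178,.008,4.1)
shot('top','top1');shot('side','side1')
crop('top1',180,190,200,150,4,'t1'); crop('side1',250,220,150,150,4,'s1')"
```

```text
time: 4.2
position: [0.5622, 0.1778, 0.0783]
orientation: [0.0, 0.999, 0.036, -0.001]
ft_force: [0.1, -0.1, 0.6]
opening: 0.0512
t 4.20 pos [0.5622 0.1778 0.0783] head 4.2 tilt 0.13 open 0.0512 f [ 0.1 -0.1  0.6] m [ 0.01 -0.01  0.03]
 shift units [-0.   -0.01  1.76] rows>= 2.0 turn units [0.01 0.01 0.01]
```

View pics/t1.png

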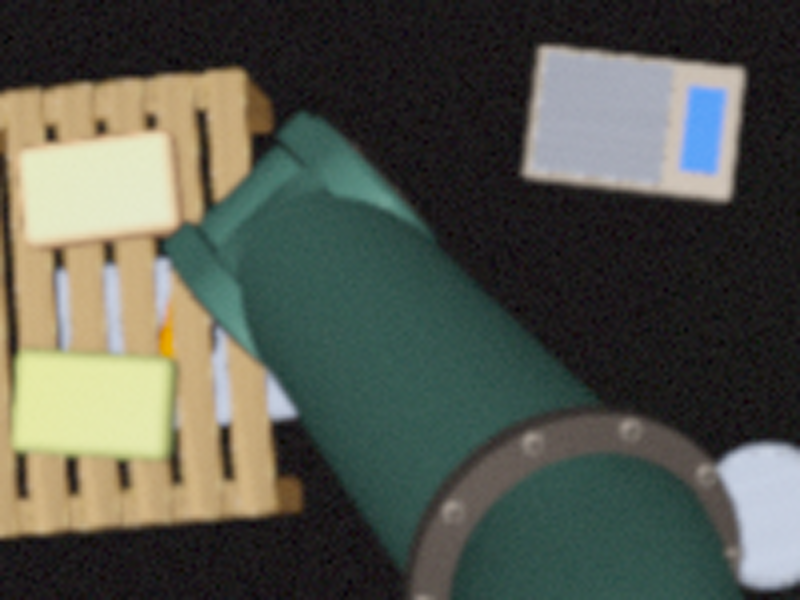

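View pics/s1.png

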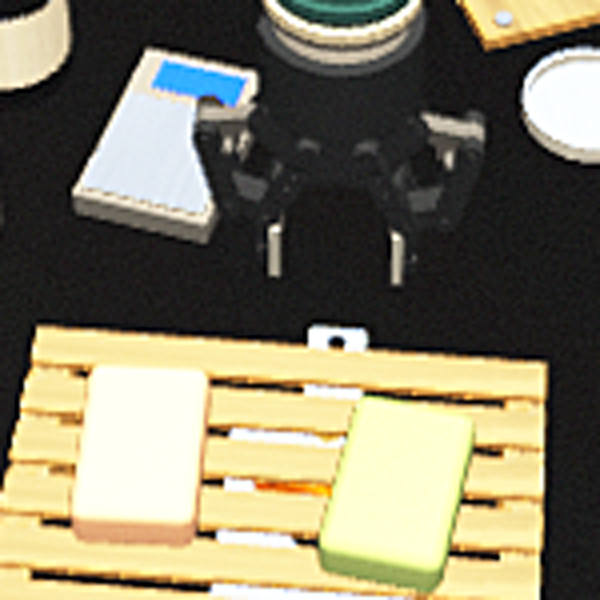

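```bash
python3 - <<'E'
from h import *
def c(p,o,k): return (np.array(p,float)+.5)/k-.5+np.array(o)
for z in (.078,.085): print(np.round(unproj('side',c([[275,276],[398,284]],(250,220),4),z),4))
E
python3 -m inch '[{"dx":0,"dy":0,"dz":0.6,"wx":0,"wy":0,"wz":0},{"dx":0,"dy":0,"dz":0.6,"wx":0,"wy":0,"wz":0},{"dx":0,"dy":0,"dz":0.3,"wx":0,"wy":0,"wz":0},{"dx":0,"dy":0,"dz":0.2,"wx":0,"wy":0,"wz":0},{"dx":0,"dy":0,"dz":0,"wx":0,"wy":0,"wz":0}]'; python3 -c "
from h import *
plan(.562,.178,.008,4.1)
shot('side','side2')
crop('side2',250,220,150,150,4,'s2')"
```

```text
[[0.5942 0.1843 0.078 ]
 [0.5338 0.1795 0.078 ]]
[[0.5932 0.1902 0.085 ]
 [0.5332 0.1855 0.085 ]]
time: 4.8
position: [0.5629, 0.1781, 0.0112]
orientation: [0.0, 0.999, 0.037, -0.0]
ft_force: [-0.3, -0.6, 0.6]
opening: 0.0509
t 4.80 pos [0.5629 0.1781 0.0112] head 4.2 tilt 0.02 open 0.0509 f [-0.3 -0.6  0.6] m [ 0.02 -0.01  0.01]
 shift units [-0.02  0.    0.08] rows>= 1.0 turn units [0.   0.   0.02]
```

View pics/s2.png

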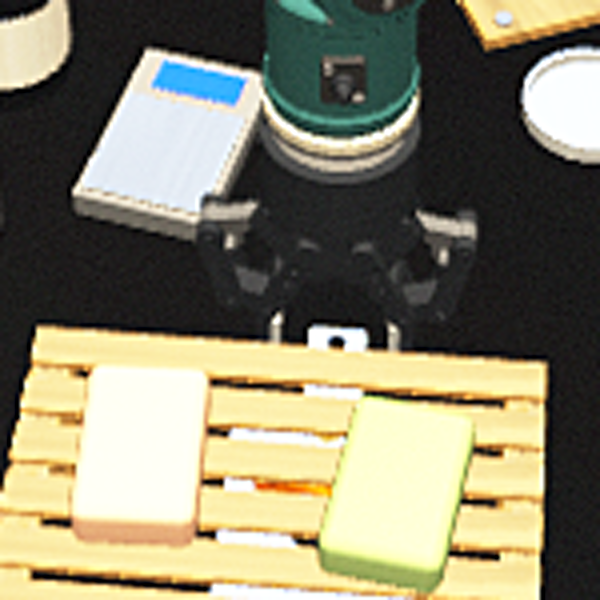

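Fingers at crop columns 277 and 395 straddle the tongue (centre 337). Closing.

```bash
python3 -m inch '[{"dx":0,"dy":0,"dz":0.06,"wx":0,"wy":0,"wz":0},{"dx":0,"dy":0,"dz":0,"wx":0,"wy":0,"wz":0},{"dx":0,"dy":0,"dz":0,"wx":0,"wy":0,"wz":0},{"dx":0,"dy":0,"dz":0,"wx":0,"wy":0,"wz":0},{"dx":0,"dy":0,"dz":0,"wx":0,"wy":0,"wz":0},{"dx":0,"dy":0,"dz":0,"wx":0,"wy":0,"wz":0}]' 0 60; python3 -c "
from h import *
plan(.572,.038,.009)"
```

```text
time: 5.45
position: [0.5632, 0.1782, 0.0093]
orientation: [-0.0, 0.999, 0.037, 0.0]
ft_force: [-0.3, -1.4, 5.0]
opening: 0.0287
t 5.45 pos [0.5632 0.1782 0.0093] head 4.3 tilt 0.04 open 0.0287 f [-0.3 -1.4  5. ] m [0.03 0.18 0.05]
 shift units [-0.04  3.51  0.01] rows>= 4.0 turn units [-0. -0.  0.]
```

```bash
python3 -m inch '[{"dx":0,"dy":0.1,"dz":-0.02,"wx":0,"wy":0,"wz":0},{"dx":0,"dy":0.2,"dz":0,"wx":0,"wy":0,"wz":0},{"dx":0,"dy":0.3,"dz":0,"wx":0,"wy":0,"wz":0},{"dx":0,"dy":0.3,"dz":0,"wx":0,"wy":0,"wz":0},{"dx":0,"dy":0.4,"dz":0,"wx":0,"wy":0,"wz":0},{"dx":0,"dy":0.4,"dz":0,"wx":0,"wy":0,"wz":0},{"dx":0,"dy":0.4,"dz":0,"wx":0,"wy":0,"wz":0},{"dx":0,"dy":0.4,"dz":0,"wx":0,"wy":0,"wz":0},{"dx":0,"dy":0.4,"dz":0,"wx":0,"wy":0,"wz":0},{"dx":0,"dy":0.3,"dz":0,"wx":0,"wy":0,"wz":0},{"dx":0,"dy":0.2,"dz":0,"wx":0,"wy":0,"wz":0},{"dx":0,"dy":0.1,"dz":0,"wx":0,"wy":0,"wz":0}]'; python3 -c "
from h import *
plan(.572,.038,.009)
shot('side','side3')"
```

```text
time: 6.65
position: [0.5732, 0.0375, 0.0097]
orientation: [0.0, 0.999, 0.037, -0.0]
ft_force: [-0.8, 4.8, 1.8]
opening: 0.0286
t 6.65 pos [0.5732 0.0375 0.0097] head 4.2 tilt 0.01 open 0.0286 f [-0.8  4.8  1.8] m [1.04 0.11 0.02]
 shift units [-0.03 -0.01  0.02] rows>= 1.0 turn units [0. 0. 0.]
```

View pics/side3.png

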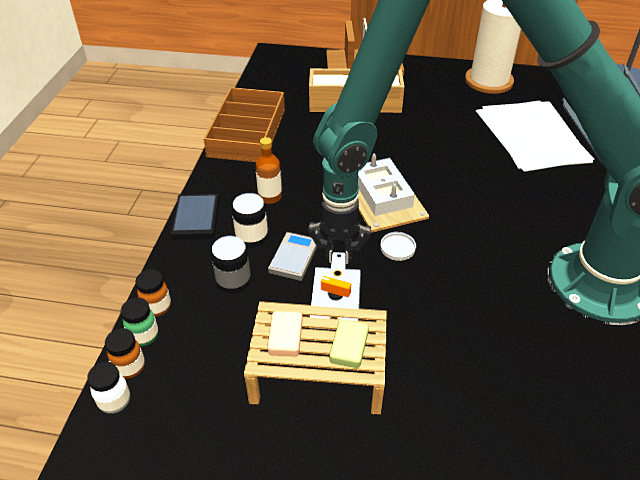

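```bash
python3 -m inch '[{"dx":0,"dy":0,"dz":0,"wx":0,"wy":0,"wz":0},{"dx":0,"dy":0,"dz":0,"wx":0,"wy":0,"wz":0},{"dx":0,"dy":0,"dz":0,"wx":0,"wy":0,"wz":0},{"dx":0,"dy":0,"dz":0,"wx":0,"wy":0,"wz":0},{"dx":0,"dy":0,"dz":-0.3,"wx":0,"wy":0,"wz":0},{"dx":0,"dy":0,"dz":-0.8,"wx":0,"wy":0,"wz":0},{"dx":0,"dy":0,"dz":-1,"wx":0,"wy":0,"wz":0},{"dx":0,"dy":0.5,"dz":-1,"wx":0,"wy":0,"wz":0},{"dx":0,"dy":0.8,"dz":-0.9,"wx":0,"wy":0,"wz":0},{"dx":0,"dy":1,"dz":-0.2,"wx":0,"wy":0,"wz":0},{"dx":0,"dy":1,"dz":0,"wx":0,"wy":0,"wz":0},{"dx":0,"dy":0,"dz":0,"wx":0,"wy":0,"wz":0}]' 60; python3 -c "
from h import *
plan()
shot('side','side4');shot('top','top4')
crop('top4',220,190,160,150,5,'t4'); crop('side4',270,220,130,120,5,'s4')"
```

```text
time: 7.9
position: [0.5829, -0.1018, 0.1788]
orientation: [0.003, 0.999, 0.032, 0.0]
ft_force: [-0.1, -0.7, -1.2]
opening: 0.0511
t 7.90 pos [ 0.5829 -0.1018  0.1788] head 3.6 tilt 0.32 open 0.0511 f [-0.1 -0.7 -1.2] m [-0.06  0.04  0.03]
 shift units [0. 0. 0.] rows>= 0.0 turn units [ 0.04 -0.   -0.  ]
```

View pics/t4.png

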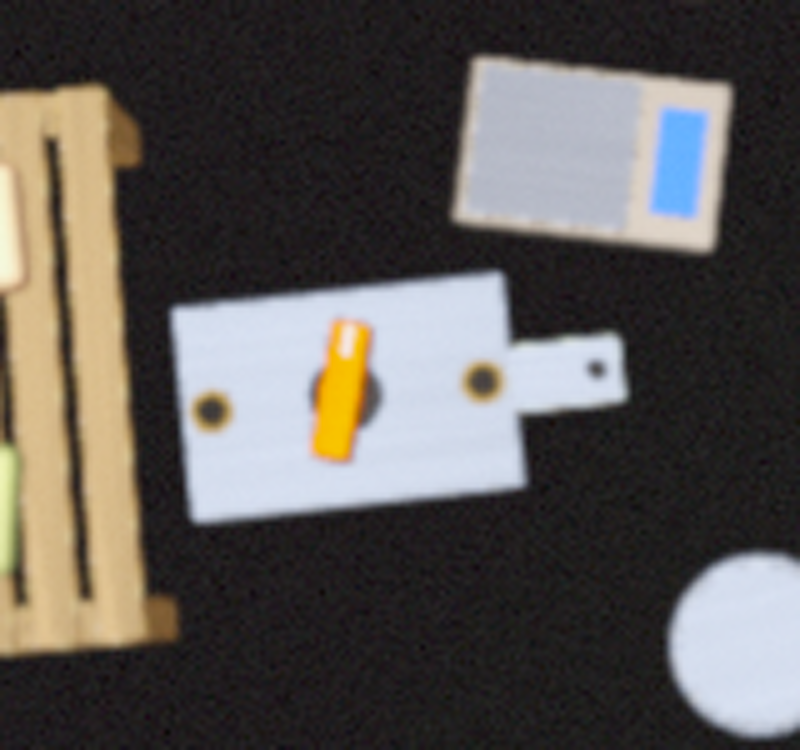

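View pics/s4.png

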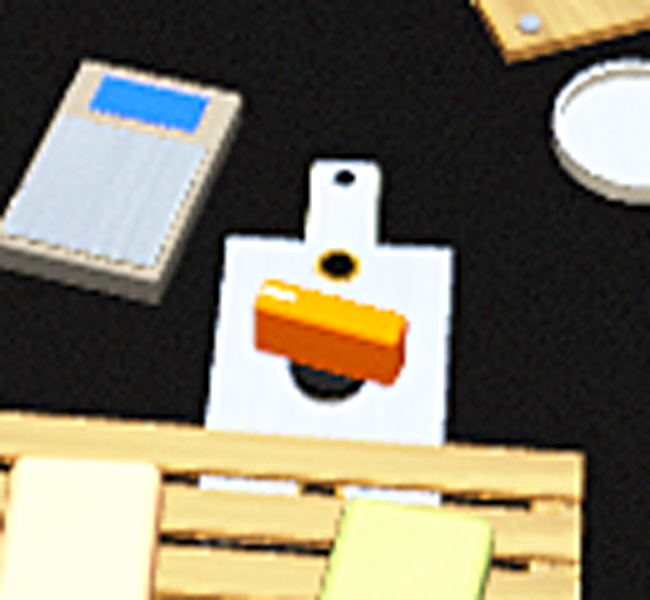

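```bash
python3 - <<'E'
from h import *
np.set_printoptions(precision=4,suppress=True)
def c(p,o,k): return (np.array(p,float)+.5)/k-.5+np.array(o)
T=lambda p,z:unproj('top',c(p,(220,190),5),z)
S=lambda p,z:unproj('side',c(p,(270,220),5),z)
hd=lambda v:np.degrees(np.arctan2(v[1],v[0]))
pl=T([[171,307],[502,272],[526,487],[193,523]],.027); print(pl,pl.mean(0),hd(pl[1]-pl[0]),hd(pl[2]-pl[3]),hd(pl[0]-pl[3]))
h=T([[211,411],[482,382]],.027); print('holes',h,h.mean(0),hd(h[1]-h[0]),np.linalg.norm(h[1]-h[0]))
b=T([[337,319],[372,324],[349,462],[312,458]],.070); print('bar',b,b.mean(0),hd(b[0]-b[3]),hd(b[1]-b[2]),np.linalg.norm(b[0]-b[3]),np.linalg.norm(b[1]-b[0]))
print('side hole',S([[338,264],[344,177]],.027),'top',T([[482,382],[597,370]],.027))
bs=S([[262,281],[408,316],[402,346],[255,311]],.07); print('bar side',bs,bs.mean(0),hd(bs[0]-bs[1]))
E
```

```text
[[0.6042 0.2344 0.027 ]
 [0.6167 0.0829 0.027 ]
 [0.5188 0.0741 0.027 ]
 [0.5056 0.2251 0.027 ]] [0.5613 0.1541 0.027 ] -85.28783320443819 -85.01450618428593 5.3986064363556245
holes [[0.5563 0.2165 0.027 ]
 [0.5667 0.093  0.027 ]] [0.5615 0.1547 0.027 ] -85.1460313759442 0.12391000182620222
bar [[0.5923 0.1548 0.07  ]
 [0.5897 0.1394 0.07  ]
 [0.5294 0.1504 0.07  ]
 [0.5315 0.1666 0.07  ]] [0.5607 0.1528 0.07  ] -10.977881694198524 -10.321488273432003 0.06196394267699805 0.015587334058254344
side hole [[0.57   0.0897 0.027 ]
 [0.575  0.0384 0.027 ]] top [[0.5667 0.093  0.027 ]
 [0.571  0.0408 0.027 ]]
bar side [[0.5939 0.1426 0.07  ]
 [0.5331 0.1516 0.07  ]
 [0.5334 0.1677 0.07  ]
 [0.5941 0.159  0.07  ]] [0.5636 0.1552 0.07  ] -8.411958996014645
```

```bash
python3 -m inch '[{"dx":0,"dy":0,"dz":0,"wx":0.04,"wy":0,"wz":-0.5},{"dx":0,"dy":0,"dz":0,"wx":0,"wy":0,"wz":-1},{"dx":0,"dy":0,"dz":0,"wx":0,"wy":0,"wz":-1},{"dx":0,"dy":0,"dz":0,"wx":0,"wy":0,"wz":-1},{"dx":0,"dy":0,"dz":0,"wx":0,"wy":0,"wz":-1},{"dx":0,"dy":0,"dz":0,"wx":0,"wy":0,"wz":-1},{"dx":0,"dy":0,"dz":0,"wx":0,"wy":0,"wz":-1},{"dx":0,"dy":0,"dz":0,"wx":0,"wy":0,"wz":-1},{"dx":0,"dy":0,"dz":0,"wx":0,"wy":0,"wz":-1},{"dx":0,"dy":0,"dz":0,"wx":0,"wy":0,"wz":-1},{"dx":0,"dy":0,"dz":0,"wx":0,"wy":0,"wz":0}]'; python3 -c "
from h import *
plan(.563,.154,.12,80)"
```

```text
time: 9.1
position: [0.5827, -0.0911, 0.1778]
orientation: [-0.003, 0.764, 0.646, 0.002]
ft_force: [0.4, -0.2, -0.7]
opening: 0.0515
t 9.10 pos [ 0.5827 -0.0911  0.1778] head 80.4 tilt 0.41 open 0.0515 f [ 0.4 -0.2 -0.7] m [-0.02 -0.05  0.02]
 shift units [ 5.95 -1.5   1.49] rows>= 6.0 turn units [-0.02 -0.05  0.05]
```

```bash
python3 -m inch '[{"dx":0.6,"dy":-0.1,"dz":0,"wx":-0.02,"wy":-0.05,"wz":0.05},{"dx":0.85,"dy":-0.2,"dz":0.2,"wx":0,"wy":0,"wz":0},{"dx":0.9,"dy":-0.2,"dz":0.2,"wx":0,"wy":0,"wz":0},{"dx":0.9,"dy":-0.2,"dz":0.3,"wx":0,"wy":0,"wz":0},{"dx":0.9,"dy":-0.3,"dz":0.3,"wx":0,"wy":0,"wz":0},{"dx":0.9,"dy":-0.25,"dz":0.3,"wx":0,"wy":0,"wz":0},{"dx":0.6,"dy":-0.15,"dz":0.2,"wx":0,"wy":0,"wz":0},{"dx":0.3,"dy":-0.1,"dz":0,"wx":0,"wy":0,"wz":0},{"dx":0,"dy":0,"dz":0,"wx":0,"wy":0,"wz":0},{"dx":0,"dy":0,"dz":0,"wx":0,"wy":0,"wz":0}]'; python3 -c "
from h import *
plan(.563,.154,.044,80)
shot('side','side5')
crop('side5',270,200,130,140,5,'s5')"
```

```text
time: 10.1
position: [0.5661, 0.1506, 0.1177]
orientation: [0.002, 0.767, 0.641, -0.001]
ft_force: [-0.9, -0.3, 0.5]
opening: 0.0513
t 10.10 pos [0.5661 0.1506 0.1177] head 79.8 tilt 0.20 open 0.0513 f [-0.9 -0.3  0.5] m [-0.02  0.05  0.01]
 shift units [ 0.07 -0.09  1.84] rows>= 2.0 turn units [ 0.01  0.02 -0.03]
```

View pics/s5.png

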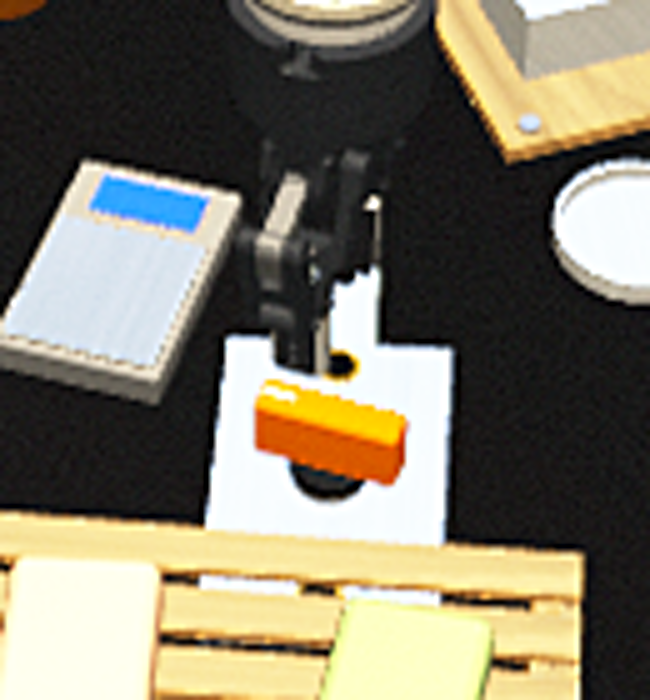

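```bash
python3 -m inch '[{"dx":0.07,"dy":-0.09,"dz":0.4,"wx":0,"wy":0,"wz":0},{"dx":0,"dy":0,"dz":0.5,"wx":0,"wy":0,"wz":0},{"dx":0,"dy":0,"dz":0.4,"wx":0,"wy":0,"wz":0},{"dx":0,"dy":0,"dz":0.3,"wx":0,"wy":0,"wz":0},{"dx":0,"dy":0,"dz":0.18,"wx":0,"wy":0,"wz":0},{"dx":0,"dy":0,"dz":0,"wx":0,"wy":0,"wz":0},{"dx":0,"dy":0,"dz":0,"wx":0,"wy":0,"wz":0}]'; python3 -c "
from h import *
plan(.563,.154,.044,80)
shot('side','side6')
crop('side6',270,200,130,140,5,'s6')"
```

```text
time: 10.85
position: [0.563, 0.1551, 0.0463]
orientation: [0.001, 0.767, 0.642, -0.0]
ft_force: [-0.3, -0.3, -0.7]
opening: 0.0514
t 10.85 pos [0.563  0.1551 0.0463] head 79.9 tilt 0.11 open 0.0514 f [-0.3 -0.3 -0.7] m [ 0.02 -0.01 -0.  ]
 shift units [-0.03  0.    0.06] rows>= 1.0 turn units [ 0.01  0.01 -0.02]
```

View pics/s6.png

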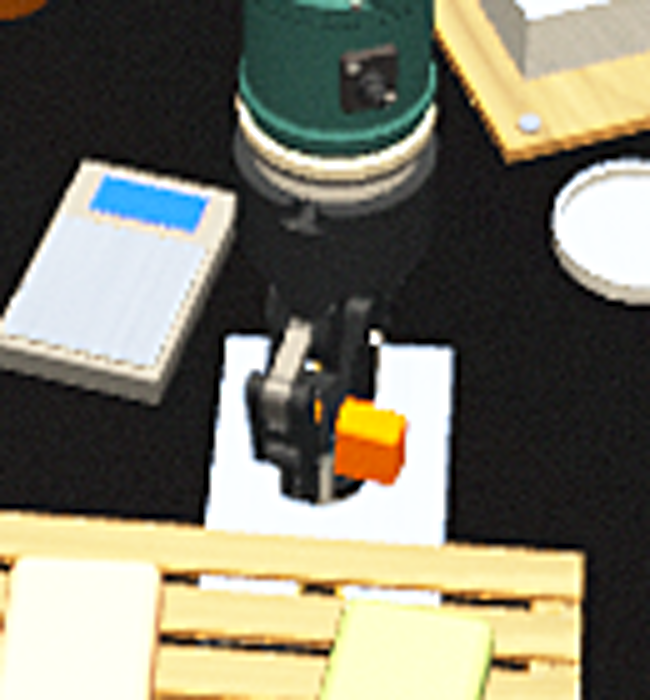

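```bash
python3 -m inch '[{"dx":0,"dy":0,"dz":0.02,"wx":0,"wy":0,"wz":0},{"dx":0,"dy":0,"dz":0,"wx":0,"wy":0,"wz":0},{"dx":0,"dy":0,"dz":0,"wx":0,"wy":0,"wz":0},{"dx":0,"dy":0,"dz":0,"wx":0,"wy":0,"wz":0},{"dx":0,"dy":0,"dz":0,"wx":0,"wy":0,"wz":0},{"dx":0,"dy":0,"dz":0,"wx":0,"wy":0,"wz":0},{"dx":0,"dy":0,"dz":0,"wx":0,"wy":0,"wz":0}]' 0 80; python3 -c "
from h import *
plan(.563,.154,.14)"
```

```text
time: 11.6
position: [0.5629, 0.1539, 0.0461]
orientation: [0.002, 0.767, 0.642, -0.001]
ft_force: [-1.5, -3.1, 5.8]
opening: 0.0166
t 11.60 pos [0.5629 0.1539 0.0461] head 79.8 tilt 0.23 open 0.0166 f [-1.5 -3.1  5.8] m [-0.5   0.25  0.02]
 shift units [-0.01  0.01 -2.35] rows>= 3.0 turn units [0.01 0.03 0.  ]
```

```bash
python3 -m inch '[{"dx":0,"dy":0,"dz":-0.1,"wx":0,"wy":0,"wz":0},{"dx":0,"dy":0,"dz":-0.3,"wx":0,"wy":0,"wz":0},{"dx":0,"dy":0,"dz":-0.4,"wx":0,"wy":0,"wz":0},{"dx":0,"dy":0,"dz":-0.5,"wx":0,"wy":0,"wz":0},{"dx":0,"dy":0,"dz":-0.5,"wx":0,"wy":0,"wz":0},{"dx":0,"dy":0,"dz":-0.5,"wx":0,"wy":0,"wz":0},{"dx":0,"dy":0,"dz":-0.4,"wx":0,"wy":0,"wz":0},{"dx":0,"dy":0,"dz":-0.2,"wx":0,"wy":0,"wz":0},{"dx":0,"dy":0,"dz":0,"wx":0,"wy":0,"wz":0}]'; python3 -c "
from h import *
plan(.502,-.206,.165)
shot('side','side7')
crop('side7',250,140,150,140,5,'s7')"
```

```text
time: 12.5
position: [0.5633, 0.1555, 0.1628]
orientation: [0.001, 0.767, 0.642, 0.001]
ft_force: [0.0, -0.1, -5.3]
opening: 0.0166
t 12.50 pos [0.5633 0.1555 0.1628] head 79.9 tilt 0.20 open 0.0166 f [ 0.  -0.1 -5.3] m [0.07 0.02 0.02]
 shift units [-9.17  0.08 -0.05] rows>= 9.0 turn units [0.02 0.   0.  ]
```

View pics/s7.png

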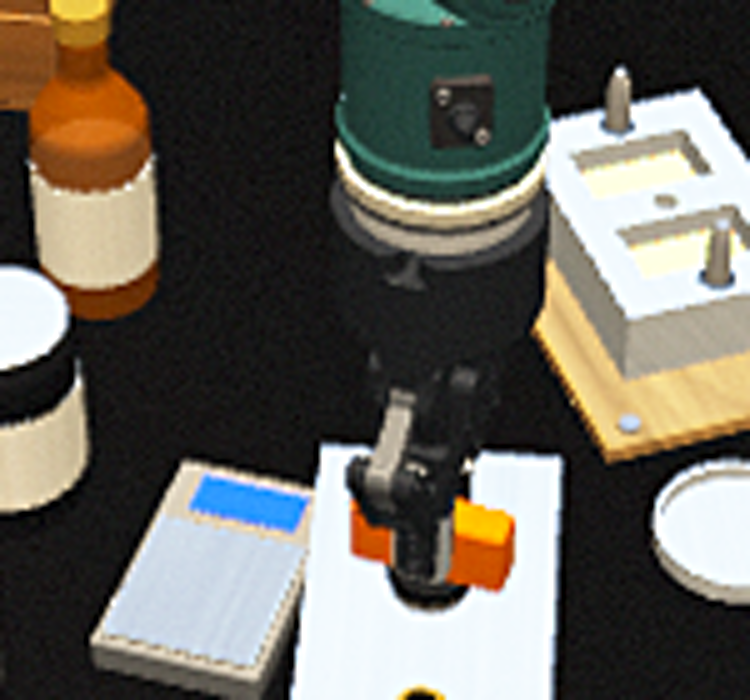

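```bash
python3 -m inch '[{"dx":-0.3,"dy":0,"dz":0,"wx":0,"wy":0,"wz":0},{"dx":-0.6,"dy":0,"dz":0,"wx":0,"wy":0,"wz":0},{"dx":-0.8,"dy":0,"dz":0,"wx":0,"wy":0,"wz":0},{"dx":-0.9,"dy":0,"dz":0,"wx":0,"wy":0,"wz":0},{"dx":-0.9,"dy":0,"dz":0,"wx":0,"wy":0,"wz":0},{"dx":-0.9,"dy":0,"dz":0,"wx":0,"wy":0,"wz":0},{"dx":-0.9,"dy":0,"dz":0,"wx":0,"wy":0,"wz":0},{"dx":-0.9,"dy":0,"dz":0,"wx":0,"wy":0,"wz":0},{"dx":-0.9,"dy":0,"dz":0,"wx":0,"wy":0,"wz":0},{"dx":-0.8,"dy":0,"dz":0,"wx":0,"wy":0,"wz":0},{"dx":-0.6,"dy":0,"dz":0,"wx":0,"wy":0,"wz":0},{"dx":-0.4,"dy":0,"dz":0,"wx":0,"wy":0,"wz":0}]';python3 -m inch '[{"dx":-0.1,"dy":0,"dz":0,"wx":0,"wy":0,"wz":-0.2},{"dx":0,"dy":0,"dz":0,"wx":0,"wy":0,"wz":-0.4},{"dx":0,"dy":0,"dz":0,"wx":0,"wy":0,"wz":-0.5},{"dx":0,"dy":0,"dz":0,"wx":0,"wy":0,"wz":-0.6},{"dx":0,"dy":0,"dz":0,"wx":0,"wy":0,"wz":-0.5},{"dx":0,"dy":0,"dz":0,"wx":0,"wy":0,"wz":-0.4},{"dx":0,"dy":0,"dz":0,"wx":0,"wy":0,"wz":-0.28},{"dx":0,"dy":0,"dz":0,"wx":0,"wy":0,"wz":0},{"dx":0,"dy":0,"dz":0,"wx":0,"wy":0,"wz":0}]'; python3 -c "
from h import *
plan(.502,-.206,.150,102.9)
shot('side','side8')
shot('top','top8')
crop('side8',310,100,150,140,5,'s8')
crop('top8',360,220,160,150,5,'t8')"
```

```text
time: 13.75
position: [0.4974, -0.1989, 0.1605]
orientation: [-0.0, 0.768, 0.64, -0.002]
ft_force: [0.2, 0.4, -5.0]
opening: 0.0162
time: 14.65
position: [0.4982, -0.1998, 0.1612]
orientation: [0.0, 0.624, 0.782, -0.001]
ft_force: [-0.4, 0.5, -4.6]
opening: 0.0167
t 14.65 pos [ 0.4982 -0.1998  0.1612] head 102.8 tilt 0.11 open 0.0167 f [-0.4  0.5 -4.6] m [ 0.06 -0.07 -0.01]
 shift units [-0.17  0.06  0.28] rows>= 1.0 turn units [-0.01  0.01 -0.01]
```

View pics/s8.png

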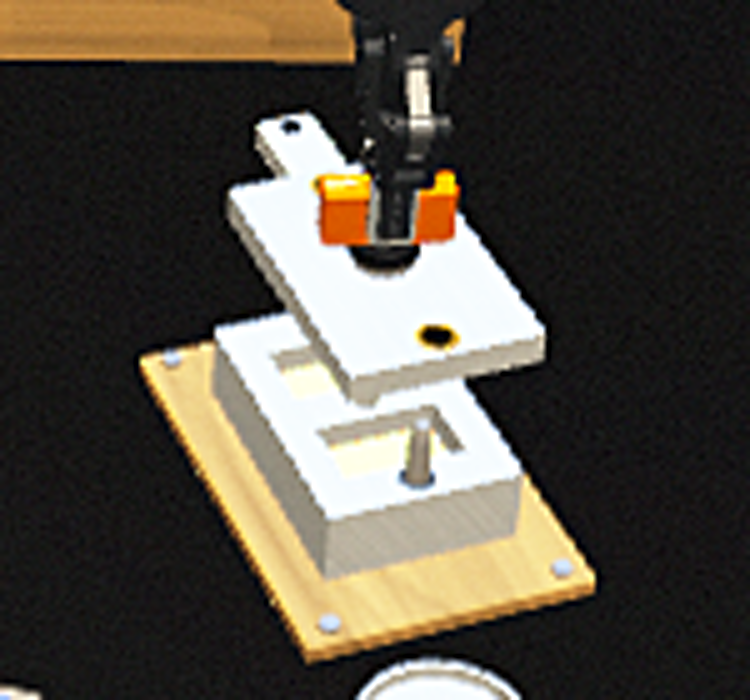

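View pics/t8.png

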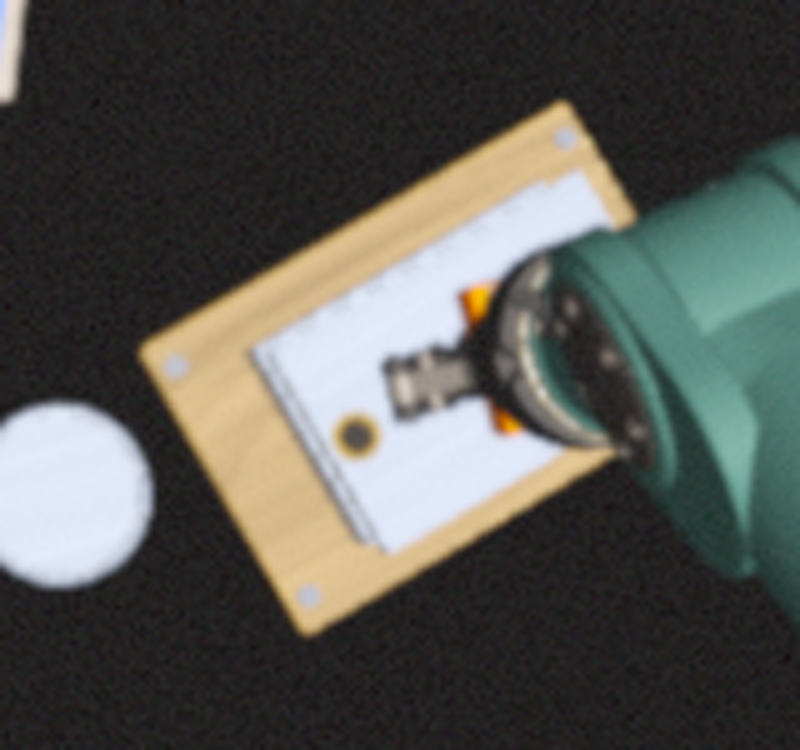

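```bash
python3 - <<'E'
from h import *
np.set_printoptions(precision=4,suppress=True)
def c(p,o,k): return (np.array(p,float)+.5)/k-.5+np.array(o)
T=lambda p,z:unproj('top',c(p,(360,220),5),z)
S=lambda p,z:unproj('side',c(p,(310,100),5),z)
hd=lambda v:np.degrees(np.arctan2(v[1],v[0]))
z=.1422
h=T([[357,436]],z)[0]; e=T([[270,345],[385,552]],z); print('top hole',h,'end',e,np.linalg.norm(e[1]-e[0]),e.mean(0),hd(e[0]-e[1])-90)
sh=S([[437,337],[291,126]],z); print('side hole, tongue hole',sh,hd(sh[1]-sh[0]),np.linalg.norm(sh[1]-sh[0]))
sc=S([[350,378],[545,327],[230,187]],z); print(sc,hd(sc[2]-sc[0]),np.linalg.norm(sc[2]-sc[0]),np.linalg.norm(sc[1]-sc[0]))
a=np.radians(-62.2); d=np.array([np.cos(a),np.sin(a),0])
print('centers top',h+.062*d,e.mean(0)+.075*d,'side',sh[0]+.062*d, (sc[1]+sc[2])/2)
E
```

```text
top hole [ 0.4679 -0.1434  0.1422] end [[ 0.5059 -0.1092  0.1422]
 [ 0.4206 -0.1531  0.1422]] 0.09595356928984365 [ 0.4633 -0.1311  0.1422] -62.773617969211685
side hole, tongue hole [[ 0.4708 -0.145   0.1422]
 [ 0.5543 -0.3     0.1422]] -61.6659973546448 0.17603271107150484
[[ 0.5066 -0.1092  0.1422]
 [ 0.4231 -0.1605  0.1422]
 [ 0.5773 -0.2443  0.1422]] -62.34890585327003 0.15245488527986634 0.09793894734643742
centers top [ 0.4969 -0.1983  0.1422] [ 0.4983 -0.1975  0.1422] side [ 0.4997 -0.1999  0.1422] [ 0.5002 -0.2024  0.1422]
```

```bash
python3 -c "
from h import *
plan(.5013,-.2068,.128,102.8)"; python3 -m inch '[{"dx":-0.19,"dy":0.03,"dz":0,"wx":0,"wy":0,"wz":0},{"dx":0,"dy":0.02,"dz":0.2,"wx":0,"wy":0,"wz":0},{"dx":0,"dy":0,"dz":0.3,"wx":0,"wy":0,"wz":0},{"dx":0,"dy":0,"dz":0.2,"wx":0,"wy":0,"wz":0},{"dx":0,"dy":0,"dz":0.1,"wx":0,"wy":0,"wz":0},{"dx":0,"dy":0,"dz":0,"wx":0,"wy":0,"wz":0},{"dx":0,"dy":0,"dz":0,"wx":0,"wy":0,"wz":0}]'; python3 -c "
from h import *
plan(.5013,-.2068,.120,102.8)
shot('side','side9')
shot('top','top9')
crop('side9',310,100,150,140,5,'s9')
crop('top9',360,220,160,150,5,'t9')"
```

```text
t 14.75 pos [ 0.4988 -0.1995  0.1616] head 102.8 tilt 0.10 open 0.0167 f [ 0.4 -0.  -4.5] m [ 0.07 -0.01 -0.01]
 shift units [-0.19  0.02  0.84] rows>= 1.0 turn units [-0.    0.01  0.01]
time: 15.45
position: [0.5031, -0.206, 0.1299]
orientation: [0.001, 0.623, 0.782, -0.0]
ft_force: [-0.1, 0.3, -5.0]
opening: 0.0166
t 15.45 pos [ 0.5031 -0.206   0.1299] head 102.9 tilt 0.10 open 0.0166 f [-0.1  0.3 -5. ] m [ 0.07 -0.05  0.04]
 shift units [-0.01 -0.05  0.25] rows>= 1.0 turn units [0.   0.01 0.02]
```

View pics/s9.png

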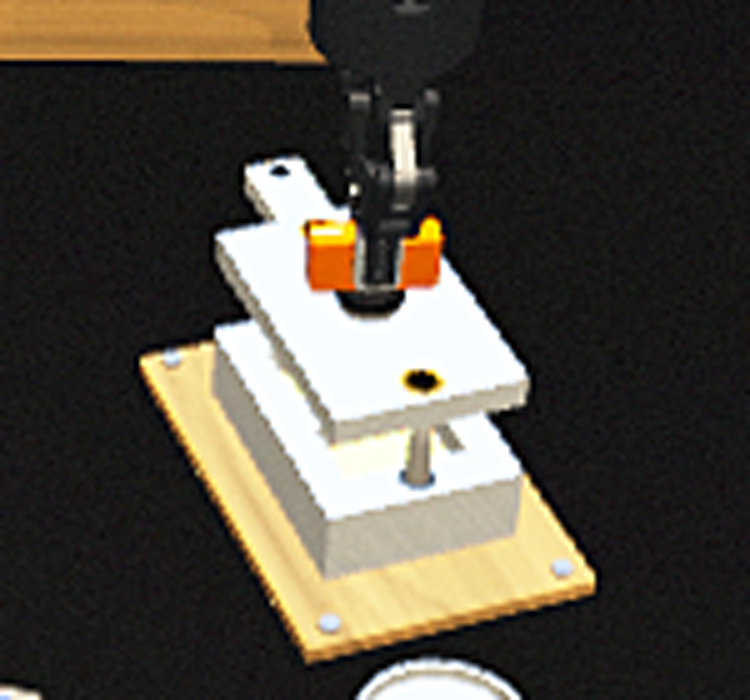

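View pics/t9.png

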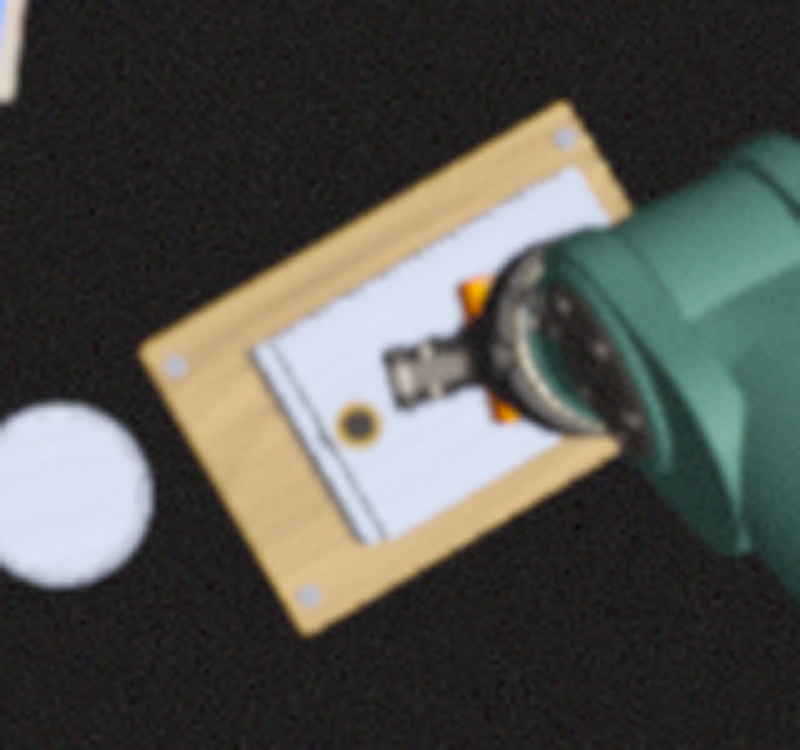

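```bash
python3 - <<'E'
from h import *
np.set_printoptions(precision=4,suppress=True)
def c(p,o,k): return (np.array(p,float)+.5)/k-.5+np.array(o)
T=lambda p,z:unproj('top',c(p,(360,220),5),z)
S=lambda p,z:unproj('side',c(p,(310,100),5),z)
hd=lambda v:np.degrees(np.arctan2(v[1],v[0]))
z=.111
h=T([[358,425]],z)[0]; e=T([[268,344],[380,542]],z); print('top hole',h,'end',e.mean(0),np.linalg.norm(e[1]-e[0]),hd(e[0]-e[1])-90)
sh=S([[422,381],[280,171]],z); print('side hole, tongue hole',sh,hd(sh[1]-sh[0]),np.linalg.norm(sh[1]-sh[0]))
sc=S([[332,425],[527,377],[216,237]],z); print(sc,hd(sc[2]-sc[0]),np.linalg.norm(sc[2]-sc[0]),np.linalg.norm(sc[1]-sc[0]))
a=np.radians(-62.2); d=np.array([np.cos(a),np.sin(a),0])
print('centers top',h+.062*d,e.mean(0)+.075*d,'side',sh[0]+.062*d, (sc[1]+sc[2])/2)
for i in range(4): 
    s=status.state(); print(s['time'],s['position'])
E
```

```text
top hole [ 0.4727 -0.1495  0.111 ] end [ 0.4656 -0.1349  0.111 ] 0.09476158033218778 -62.33116183389129
side hole, tongue hole [[ 0.4756 -0.1517  0.111 ]
 [ 0.5589 -0.306   0.111 ]] -61.62758165069421 0.17539104003082312
[[ 0.5131 -0.1133  0.111 ]
 [ 0.4281 -0.1626  0.111 ]
 [ 0.5832 -0.246   0.111 ]] -62.145520323020044 0.15001776693560565 0.09824570499725728
centers top [ 0.5016 -0.2044  0.111 ] [ 0.5006 -0.2013  0.111 ] side [ 0.5045 -0.2065  0.111 ] [ 0.5057 -0.2043  0.111 ]
15.55 [ 0.5034 -0.2062  0.1303]
15.55 [ 0.5034 -0.2062  0.1303]
15.55 [ 0.5034 -0.2062  0.1303]
15.55 [ 0.5034 -0.2062  0.1303]
```

```bash
python3 -m inch '[{"dx":-0.02,"dy":-0.045,"dz":0.05,"wx":0,"wy":0,"wz":0},{"dx":0,"dy":0,"dz":0.1,"wx":0,"wy":0,"wz":0},{"dx":0,"dy":0,"dz":0.1,"wx":0,"wy":0,"wz":0},{"dx":0,"dy":0,"dz":0.1,"wx":0,"wy":0,"wz":0},{"dx":0,"dy":0,"dz":0.05,"wx":0,"wy":0,"wz":0},{"dx":0,"dy":0,"dz":0,"wx":0,"wy":0,"wz":0}]'; python3 -c "
from h import *
plan(.5018,-.2073,.120,102.8)
shot('side','side10')
crop('side10',310,100,150,140,5,'s10')"
```

```text
time: 16.15
position: [0.5012, -0.2074, 0.1135]
orientation: [0.0, 0.623, 0.782, -0.001]
ft_force: [-0.2, 1.0, -5.6]
opening: 0.0162
t 16.15 pos [ 0.5012 -0.2074  0.1135] head 102.9 tilt 0.09 open 0.0162 f [-0.2  1.  -5.6] m [ 0.01  0.02 -0.02]
 shift units [-0.    0.02 -0.16] rows>= 1.0 turn units [-0.    0.01  0.01]
```

View pics/s10.png

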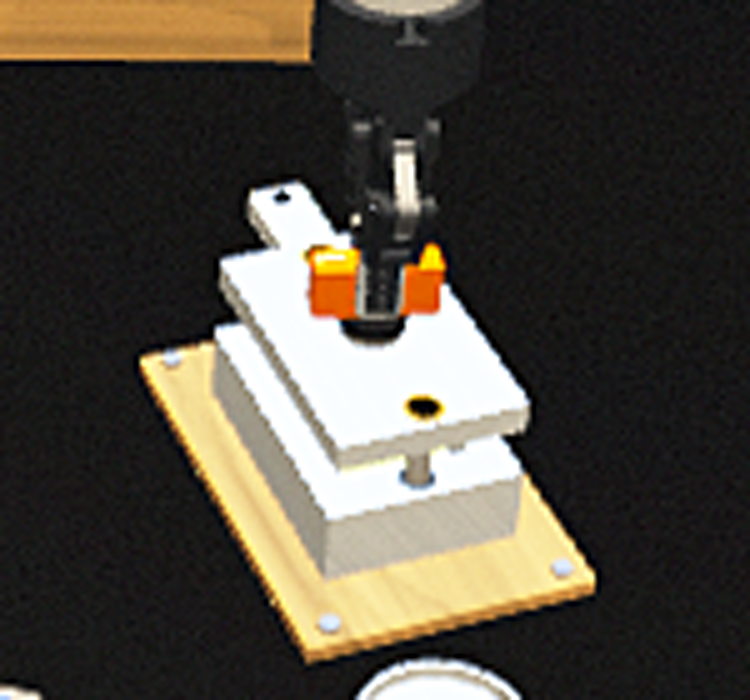

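```bash
python3 -m inch '[{"dx":0,"dy":0,"dz":0.05,"wx":0,"wy":0,"wz":0},{"dx":0,"dy":0,"dz":0.05,"wx":0,"wy":0,"wz":0},{"dx":0,"dy":0,"dz":0.05,"wx":0,"wy":0,"wz":0},{"dx":0,"dy":0,"dz":0.05,"wx":0,"wy":0,"wz":0},{"dx":0,"dy":0,"dz":0.0,"wx":0,"wy":0,"wz":0}]'; python3 -c "
from h import *
plan(.5018,-.2073,.087,102.8)"
```

```text
time: 16.7
position: [0.5012, -0.2075, 0.1057]
orientation: [0.001, 0.623, 0.782, -0.001]
ft_force: [0.2, -0.1, -5.0]
opening: 0.0166
t 16.70 pos [ 0.5012 -0.2075  0.1057] head 102.9 tilt 0.10 open 0.0166 f [ 0.2 -0.1 -5. ] m [0.04 0.06 0.  ]
 shift units [0.   0.02 0.47] rows>= 1.0 turn units [-0.    0.01  0.01]
```

No contact force yet, so the alignment is good. Continuing.

```bash
python3 -m inch '[{"dx":0,"dy":0,"dz":0.05,"wx":0,"wy":0,"wz":0},{"dx":0,"dy":0,"dz":0.05,"wx":0,"wy":0,"wz":0},{"dx":0,"dy":0,"dz":0.05,"wx":0,"wy":0,"wz":0},{"dx":0,"dy":0,"dz":0.05,"wx":0,"wy":0,"wz":0},{"dx":0,"dy":0,"dz":0.05,"wx":0,"wy":0,"wz":0},{"dx":0,"dy":0,"dz":0.0,"wx":0,"wy":0,"wz":0}]'; python3 -c "
from h import *
plan(.5018,-.2073,.087,102.8)"
```

```text
time: 17.3
position: [0.5012, -0.2075, 0.0957]
orientation: [0.001, 0.623, 0.782, -0.001]
ft_force: [0.1, 0.3, -4.6]
opening: 0.0163
t 17.30 pos [ 0.5012 -0.2075  0.0957] head 102.9 tilt 0.10 open 0.0163 f [ 0.1  0.3 -4.6] m [ 0.08  0.03 -0.04]
 shift units [0.   0.01 0.22] rows>= 1.0 turn units [-0.    0.01  0.01]
```

```bash
python3 -m inch '[{"dx":0,"dy":0,"dz":0.05,"wx":0,"wy":0,"wz":0},{"dx":0,"dy":0,"dz":0.05,"wx":0,"wy":0,"wz":0},{"dx":0,"dy":0,"dz":0.05,"wx":0,"wy":0,"wz":0},{"dx":0,"dy":0,"dz":0.04,"wx":0,"wy":0,"wz":0},{"dx":0,"dy":0,"dz":0.0,"wx":0,"wy":0,"wz":0}]'; python3 -c "
from h import *
plan(.5018,-.2073,.087,102.8)"
```

```text
time: 17.8
position: [0.5012, -0.2075, 0.0881]
orientation: [0.001, 0.623, 0.782, -0.001]
ft_force: [0.0, -0.4, -4.3]
opening: 0.0165
t 17.80 pos [ 0.5012 -0.2075  0.0881] head 102.9 tilt 0.09 open 0.0165 f [ 0.  -0.4 -4.3] m [ 0.05  0.01 -0.  ]
 shift units [0.   0.01 0.03] rows>= 1.0 turn units [0.   0.01 0.01]
```

```bash
python3 -m inch '[{"dx":0,"dy":0,"dz":0.03,"wx":0,"wy":0,"wz":0},{"dx":0,"dy":0,"dz":0.02,"wx":0,"wy":0,"wz":0},{"dx":0,"dy":0,"dz":0.0,"wx":0,"wy":0,"wz":0}]'; python3 -c "
from h import *
plan(.5018,-.2073,.087,102.8)"
```

```text
time: 18.1
position: [0.5016, -0.2075, 0.0871]
orientation: [0.001, 0.623, 0.782, -0.001]
ft_force: [-2.3, -0.0, 3.5]
opening: 0.0162
t 18.10 pos [ 0.5016 -0.2075  0.0871] head 102.9 tilt 0.17 open 0.0162 f [-2.3 -0.   3.5] m [0.03 0.48 0.01]
 shift units [0. 0. 0.] rows>= 1.0 turn units [0.   0.02 0.01]
```

```bash
python3 -m inch '[{"dx":0,"dy":0,"dz":0.01,"wx":0,"wy":0,"wz":0},{"dx":0,"dy":0,"dz":0,"wx":0,"wy":0,"wz":0},{"dx":0,"dy":0,"dz":0.0,"wx":0,"wy":0,"wz":0}]'; python3 -c "
from h import *
plan(.5018,-.2073,.087,102.8)
print(status.state()['q'][[0,6]])
shot('side','side11')
crop('side11',310,100,150,140,5,'s11')"
```

```text
time: 18.4
position: [0.5016, -0.2075, 0.087]
orientation: [0.001, 0.623, 0.782, -0.001]
ft_force: [-3.1, 0.8, 6.9]
opening: 0.0164
t 18.40 pos [ 0.5016 -0.2075  0.087 ] head 102.9 tilt 0.18 open 0.0164 f [-3.1  0.8  6.9] m [ 0.06  0.7  -0.03]
 shift units [0.   0.01 0.  ] rows>= 1.0 turn units [0.   0.02 0.01]
[0.86875396 1.29906717]
```

View pics/s11.png

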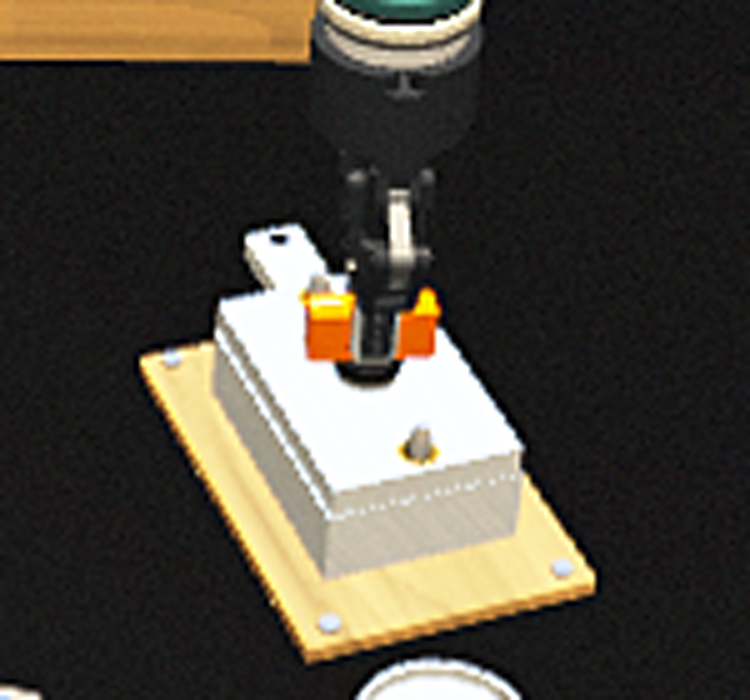

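```bash
python3 -m inch '[{"dx":0,"dy":0,"dz":-0.01,"wx":0,"wy":0,"wz":0.2},{"dx":0,"dy":0,"dz":0,"wx":0,"wy":0,"wz":0.4},{"dx":0,"dy":0,"dz":0,"wx":0,"wy":0,"wz":0.5},{"dx":0,"dy":0,"dz":0,"wx":0,"wy":0,"wz":0.5},{"dx":0,"dy":0,"dz":0,"wx":0,"wy":0,"wz":0.5},{"dx":0,"dy":0,"dz":0,"wx":0,"wy":0,"wz":0.5},{"dx":0,"dy":0,"dz":0,"wx":0,"wy":0,"wz":0.5},{"dx":0,"dy":0,"dz":0.0,"wx":0,"wy":0,"wz":0.4}]'; python3 -c "
from h import *
plan(.5015,-.2075,.087,33)
print(status.state()['q'])"
```

```text
time: 19.25
position: [0.5016, -0.2074, 0.0871]
orientation: [0.001, 0.795, 0.607, -0.0]
ft_force: [-2.1, 0.1, 4.4]
opening: 0.0163
t 19.25 pos [ 0.5016 -0.2074  0.0871] head 74.8 tilt 0.16 open 0.0163 f [-2.1  0.1  4.4] m [0.1  0.52 0.05]
 shift units [-0. -0.  0.] rows>= 1.0 turn units [0.02 0.01 5.22]
[ 0.7905681   0.67052636 -0.67516811  2.09919806  0.73707352  0.61977363
  0.89961675]
```

```bash
python3 -m inch '[{"dx":0,"dy":0,"dz":0,"wx":0,"wy":0,"wz":0.4},{"dx":0,"dy":0,"dz":0,"wx":0,"wy":0,"wz":0.5},{"dx":0,"dy":0,"dz":0,"wx":0,"wy":0,"wz":0.5},{"dx":0,"dy":0,"dz":0,"wx":0,"wy":0,"wz":0.5},{"dx":0,"dy":0,"dz":0,"wx":0,"wy":0,"wz":0.5},{"dx":0,"dy":0,"dz":0,"wx":0,"wy":0,"wz":0.5},{"dx":0,"dy":0,"dz":0,"wx":0,"wy":0,"wz":0.5},{"dx":0,"dy":0,"dz":0,"wx":0,"wy":0,"wz":0.5},{"dx":0,"dy":0,"dz":0,"wx":0,"wy":0,"wz":0.5},{"dx":0,"dy":0,"dz":0,"wx":0,"wy":0,"wz":0.5}]'; python3 -c "
from h import *
plan(.5015,-.2075,.087,33)"; python3 -m inch '[{"dx":0,"dy":0,"dz":0,"wx":0,"wy":0,"wz":0.4},{"dx":0,"dy":0,"dz":0,"wx":0,"wy":0,"wz":0.4},{"dx":0,"dy":0,"dz":0,"wx":0,"wy":0,"wz":0.1},{"dx":0,"dy":0,"dz":0,"wx":0,"wy":0,"wz":0}]';  python3 -c "
from h import *
plan(.5015,-.2075,.087,33)"
```

```text
time: 20.25
position: [0.5017, -0.2072, 0.0871]
orientation: [0.001, 0.952, 0.306, 0.0]
ft_force: [-2.5, 0.8, 4.4]
opening: 0.0164
t 20.25 pos [ 0.5017 -0.2072  0.0871] head 35.6 tilt 0.16 open 0.0164 f [-2.5  0.8  4.4] m [0.11 0.5  0.2 ]
 shift units [-0.01  0.    0.  ] rows>= 1.0 turn units [0.02 0.   0.33]
time: 20.65
position: [0.5018, -0.2072, 0.087]
orientation: [0.001, 0.969, 0.247, 0.0]
ft_force: [-1.9, 0.3, 6.5]
opening: 0.0169
t 20.65 pos [ 0.5018 -0.2072  0.087 ] head 28.6 tilt 0.16 open 0.0169 f [-1.9  0.3  6.5] m [0.2  0.55 0.06]
 shift units [-0.01  0.    0.  ] rows>= 1.0 turn units [ 0.02  0.   -0.55]
```

```bash
python3 -m inch '[{"dx":0,"dy":0,"dz":0,"wx":0,"wy":0,"wz":0},{"dx":0,"dy":0,"dz":0,"wx":0,"wy":0,"wz":0},{"dx":0,"dy":0,"dz":0,"wx":0,"wy":0,"wz":0},{"dx":0,"dy":0,"dz":0,"wx":0,"wy":0,"wz":0},{"dx":0,"dy":0,"dz":-0.2,"wx":0,"wy":0,"wz":0},{"dx":0,"dy":0,"dz":-0.5,"wx":0,"wy":0,"wz":0},{"dx":0,"dy":0,"dz":-0.8,"wx":0,"wy":0,"wz":0},{"dx":0,"dy":0,"dz":-0.8,"wx":0,"wy":0,"wz":0},{"dx":0,"dy":0,"dz":-0.8,"wx":0,"wy":0,"wz":0},{"dx":0,"dy":0,"dz":-0.3,"wx":0,"wy":0,"wz":0},{"dx":0,"dy":0,"dz":0,"wx":0,"wy":0,"wz":0}]' 60; python3 -c "
from h import *
plan(.65,-.45,.25)"
```

```text
time: 21.75
position: [0.5026, -0.2076, 0.2244]
orientation: [0.002, 0.969, 0.246, 0.002]
ft_force: [0.6, 0.4, -0.9]
opening: 0.0507
t 21.75 pos [ 0.5026 -0.2076  0.2244] head 28.5 tilt 0.35 open 0.0507 f [ 0.6  0.4 -0.9] m [-0.04  0.03  0.04]
 shift units [ 0.35  7.09 -0.6 ] rows>= 7.0 turn units [ 0.04 -0.02 -0.  ]
```

```bash
python3 -m inch '[{"dx":0,"dy":0.5,"dz":0,"wx":0,"wy":0,"wz":0},{"dx":0,"dy":0.9,"dz":0,"wx":0,"wy":0,"wz":0},{"dx":0,"dy":0.9,"dz":0,"wx":0,"wy":0,"wz":0},{"dx":0,"dy":0.9,"dz":0,"wx":0,"wy":0,"wz":0},{"dx":0,"dy":0.9,"dz":0,"wx":0,"wy":0,"wz":0},{"dx":0,"dy":0.9,"dz":0,"wx":0,"wy":0,"wz":0},{"dx":0,"dy":0.5,"dz":0,"wx":0,"wy":0,"wz":0},{"dx":0,"dy":0,"dz":0,"wx":0,"wy":0,"wz":0}]'; python3 -c "
from h import *
plan()
shot('side','side12');shot('top','top12')
crop('side12',310,120,150,120,5,'s12')
crop('top12',360,220,160,150,5,'t12')"
```

```text
time: 22.55
position: [0.6056, -0.4042, 0.2197]
orientation: [0.001, 0.97, 0.244, -0.001]
ft_force: [-1.1, -0.4, 0.4]
opening: 0.0514
t 22.55 pos [ 0.6056 -0.4042  0.2197] head 28.2 tilt 0.14 open 0.0514 f [-1.1 -0.4  0.4] m [ 0.01 -0.01  0.01]
 shift units [0. 0. 0.] rows>= 0.0 turn units [0.01 0.02 0.  ]
```

View pics/s12.png

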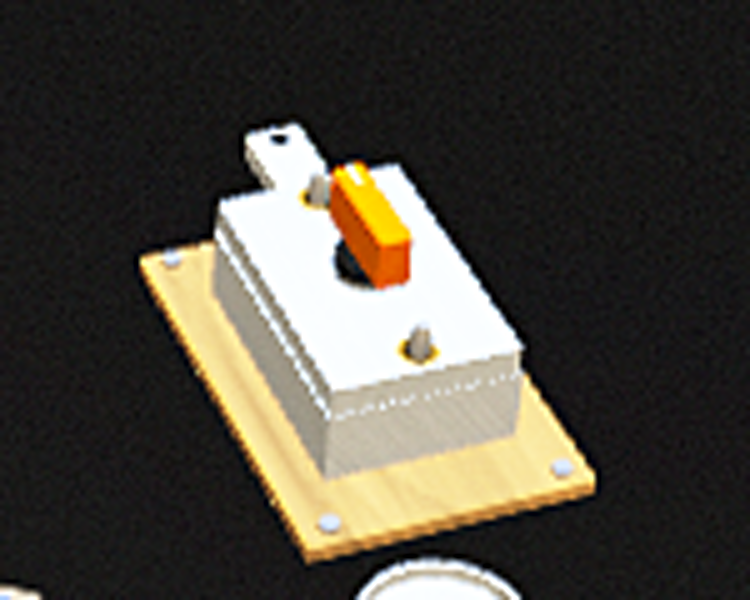

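View pics/t12.png

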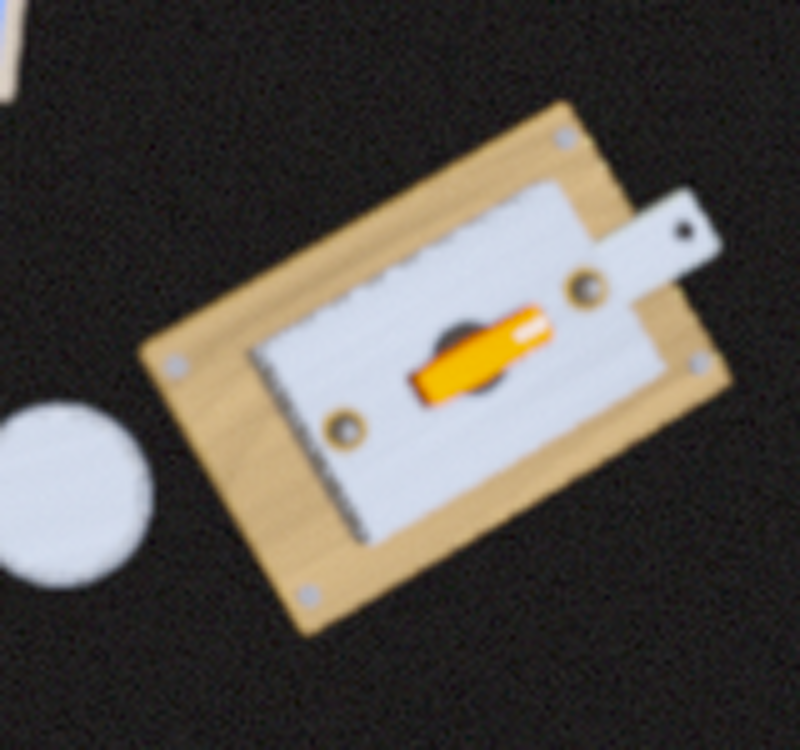

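View pics/top12.png

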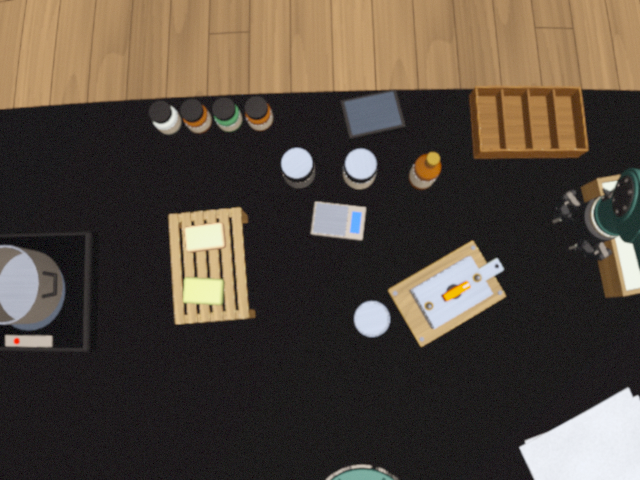

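```bash
python3 - <<'E'
from h import *
c=lambda p:(np.array(p,float)+.5)/5-.5+np.array((360,220))
hd=lambda v:np.degrees(np.arctan2(v[1],v[0]))
b=unproj('top',c([[423,390],[541,322]]),.111);h=unproj('top',c([[345,429],[586,289]]),.068)
print(hd(b[1]-b[0]),hd(h[1]-h[0]),h.mean(0), 'turn',np.radians(hd(h[1]-h[0])+90-hd(b[1]-b[0])))
E
```

```text
-62.20027876033339 -61.97637315099023 [ 0.50050102 -0.20592521  0.068     ] turn 1.574704216891619
```

```bash
python3 -c "
from station import close_job
print(close_job())"
```

```text
the job is handed in; nothing more can be done
None
```

I drew the upper half out by its tongue, set it flat on the table and let go. I then took it by the orange knob, lowered it over the pins until it was home, and turned the knob clockwise until the ratchet slipped. The job was handed in at about 22.7 s; `close_job` reports no verdict.

- **Seating:** with the last two pictures, the plate sits flush with both pins through their holes. In the top camera its centre is within 1 mm of the lower half and its axis is parallel within about 0.2°.
- **Knob:** the bar now stands 1.57 rad from open, so the lock is at its 1.1 stop and the ratchet has slipped about 0.47 rad. The wrist moment rose to 0.2 N m at the slip and then fell.
- **Surroundings:** the rack, soaps, tins, oil, lid and scale look unmoved in the top view. The arm stands clear with no contact force beyond sensor noise (about 1 N).
- **Disagreement:** the two cameras differed by about 4 mm in x throughout, so I used their mean. The gripped tongue and the force-free descent onto the pins agreed with that mean.
- **Refused moves:** the first two move calls were refused because every key must be given in each row. They did not move the arm.

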